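Reload tape guide rollers into the carrier in reverse order

ROBOT

A 6-joint arm with a two-finger parallel gripper is mounted at the origin on the work surface. World frame = base frame: x ahead of the robot, y to its left, z up, the work surface at z = 0. Lengths are in m, angles in rad, forces in N, time in s.
With the tool pointing down it reaches from about 0.4 to 0.825 m from the base axis. Payload 7 kg.
Tool frame: the origin (TCP) lies midway between the tips of the shut fingers; the grasp point (between the pads) lies 19 mm behind it; z points along the fingers, y is the line along which they close (so a half turn about z gives the same grasp; the last joint's range is limited). The gripper opens to 88 mm and grips with 3 to 60 N. Pads are 19 mm wide; open, the fingers measure 130 mm over their backs; the gripper's body (78 mm by 193 mm) begins 47 mm behind the grasp point.
Start: joints at [1.632, 0.359, 0.012, 0, -1.224, -0.288], TCP at [0.152, 0.658, 0.227] pointing down, gripper open.
Joint ranges: [-3.07, 3.07], [-1.43, 2.12], [-1.02, 1.25], [-3.03, 1.67], [-3.05, -0], [-3.03, 3.03]. Speed limits (rad/s): [2.39, 2.39, 3.01, 3.14, 3.14, 3.14].

INTERFACE

Orientations are given as [roll, pitch, yaw] about the fixed x, y, z axes, in that order (R = Rz(yaw) Ry(pitch) Rx(roll)).
In Python, from station import monitor, viewer, arm gives the robot as it stands.
- The arm moves only by the tool move_arm, never from a script. Its argument "deltas" is a list that holds one entry, the list of rows, each a list of 7 numbers: the turn, a rotation vector about the tool's x, y, z in degrees, then the shift along the tool's x, y, z in m, then the finger opening in m, from 0 to 0.0876. A call has 1 to 12 rows; each row is the pose to reach, as a shift and turn from the pose commanded when the call began, along the tool's axes at that moment; what a row does not reach only later rows make up. A row lasts 1/12 s, in which the tool goes at most 41.7 mm and 7.16 degrees, less where a joint would pass 70% of its speed; a pose out of reach is approached as far as the arm can. A call with a gripper value outside its range is refused whole. The fingers move at their own pace and stop on an object; "force" is the grip in N (left out, the last holds). Time passes only in rows, so rows that repeat a pose let the fingers close. It gives the time, the measured TCP pose, the force and the opening at its end, in the units of the state.
- monitor.get_state(): the state, without advancing time (a new reading comes with each control period).
- viewer.grab_frame(name): name is "scene" or "side" or "wrist"; returns a dict with "frame" (384x512x3 uint8, blue, green, red), "vfov" (degrees; the focal length in pixels is half the picture's height over the tangent of half this angle, whatever the lens; pixels are square), "cx", "cy" (the principal point, pixels), "xyz" and "orientation" of the camera in the world; the wrist camera has in their place "hand_eye" (4x4, takes a point from camera to tool coordinates, whose origin is the TCP and whose axes are the flange's). Camera axes: x right, y down, z forward; pixel columns grow to the right and rows downward; lengths in m; the calibration is good to about 2 mm. A picture is of the moment at which its call begins: read the wrist's pose just before it. There is no depth.
- arm.job_done(): hands the job in, once; it reports no verdict.
The state is a dict: "t": time; "q": joint angles; "qd": joint speeds; "joint_efforts": joint torques, N m; "eef_pos": TCP position; "ee_rot": TCP orientation; "force": force on the tool from outside, world axes, zero at the start; "moment": the same for the moment, N m; "width": finger opening in m.
Only numpy, scipy, OpenCV 4.12 (cv2) and the standard library are available. Lean on these libraries where they do the work, as an engineer would, in place of code of your own. Each camera call takes 0.05 s, during which the arm holds its last target. There are 200 camera calls.

TASK

Move the four colour-capped tape guide rollers from the wooden service board into the aluminium carrier, reversing their row: the roller that stands nearest the board's brass end goes into the pocket farthest from the carrier's brass end, the next one into the next pocket, and so on until the last is nearest the carrier's brass end. Stand each upright on the middle of the black spot in its pocket. Do not knock any roller over, and leave the hub adaptor, the bottle and the screwdriver where they are.

Things in the scene. Friction and masses are not known exactly. Their poses are not given: they have to be found in the camera images.
- roller_red: tape guide roller with a red cap, loose, 0.08 to 0.16 kg: an upright steel cylinder 30 mm in diameter and 52 mm high (top 10 mm is the red cap), with a foot flange 36 mm in diameter and 5 mm high. Origin: centre of its underside; z up along its axis; it is round, so its yaw means nothing. Any height between 12 and 52 mm above its foot is plain cylinder to grip.
- roller_yellow: tape guide roller with a yellow cap, loose, 0.08 to 0.16 kg: an upright steel cylinder 30 mm in diameter and 52 mm high (top 10 mm is the yellow cap), with a foot flange 36 mm in diameter and 5 mm high. Origin: centre of its underside; z up along its axis; it is round, so its yaw means nothing. Any height between 12 and 52 mm above its foot is plain cylinder to grip.
- roller_blue: tape guide roller with a blue cap, loose, 0.08 to 0.16 kg: an upright steel cylinder 30 mm in diameter and 52 mm high (top 10 mm is the blue cap), with a foot flange 36 mm in diameter and 5 mm high. Origin: centre of its underside; z up along its axis; it is round, so its yaw means nothing. Any height between 12 and 52 mm above its foot is plain cylinder to grip.
- roller_green: tape guide roller with a green cap, loose, 0.08 to 0.16 kg: an upright steel cylinder 30 mm in diameter and 52 mm high (top 10 mm is the green cap), with a foot flange 36 mm in diameter and 5 mm high. Origin: centre of its underside; z up along its axis; it is round, so its yaw means nothing. Any height between 12 and 52 mm above its foot is plain cylinder to grip.
- dish_red: flat red disc, 52 mm in diameter, 6 mm thick, fixed on the wooden board; the roller with the red cap stands centred on it at the start, its foot 6 mm above this origin. It stays where it is, so the discs keep showing the original order. Origin: centre of its underside; axes parallel to the board's.
- dish_yellow: flat yellow disc, 52 mm in diameter, 6 mm thick, fixed on the wooden board; the roller with the yellow cap stands centred on it at the start, its foot 6 mm above this origin. It stays where it is, so the discs keep showing the original order. Origin: centre of its underside; axes parallel to the board's.
- dish_blue: flat blue disc, 52 mm in diameter, 6 mm thick, fixed on the wooden board; the roller with the blue cap stands centred on it at the start, its foot 6 mm above this origin. It stays where it is, so the discs keep showing the original order. Origin: centre of its underside; axes parallel to the board's.
- dish_green: flat green disc, 52 mm in diameter, 6 mm thick, fixed on the wooden board; the roller with the green cap stands centred on it at the start, its foot 6 mm above this origin. It stays where it is, so the discs keep showing the original order. Origin: centre of its underside; axes parallel to the board's.
- board: dark wooden service board, fixed, 84 (its x) by 282 mm (its y), 14 thick; the four discs stand on it in a row at y = +99, +33, -33, -99 mm, in an order that varies. Brass end plate, 24 mm high, at its +y end. Origin: centre of the underside; y along the row, roughly to the robot's left, z up. It may lie left or right of the carrier.
- carrier: aluminium carrier, fixed, 84 (its x) by 288 mm (its y). Four pockets, centres at x = 0, y = +99, +33, -33, -99 mm, each with a black spot 46 mm wide; pocket floor 12 mm above the origin. Dividers 3 thick rise 12 mm over the floor; end walls 24 mm high, the brass one at +y. Open along x. Origin: centre of the underside; y along the row, roughly to the robot's left, z up.
- hub: bystander: trumpet-shaped aluminium reel hub adaptor, 76 across, 58 high, standing at the far side of the racks. Origin: centre of its underside.
- cleaner: bystander: white plastic bottle with blue label and black cap, 52 across, 120 high, standing beyond the left (+y) rack. Origin: centre of its underside.
- driver: bystander: screwdriver with orange handle, 170 long, lying flat beyond the right (-y) rack. Origin: near its middle, on the underside.

How it is judged:
By the outcome, as a careful person would: the job done as asked, in the order asked, and still so for the second after the job is handed in, with the robot touching nothing.
It also fails if it takes over 106 s, if anything falls off the work surface, if the arm or the gripper's body presses on something with over 40 N, if the wrist force passes 120 N, or if a joint passes its speed limit or range.

## Working session

There is one attempt and no reset: what is moved stays moved. The work goes in short steps, Python scripts to look and compute and a tool call to move; the robot and the scene stay as the last step left them, time stands still between calls to the robot, and variables do not carry over. Pictures are saved under pics/ and viewed, on a budget of 14 in all, crops included, one or two more only if the job needs it, and the job is handed in when it is done.

Besides the shell and the picture viewer there is one more tool, called after "Call:" as name(argument=value, ...), one argument or row to a line, values as JSON. move_arm: Moves the arm, as the interface text tells. Its arguments: {"type":"object","properties":{"deltas":{"type":"array","items":{"type":"array","items":{"type":"array","items":{"type":"number"}}}},"force":{"type":"number"}},"required":["deltas"]}

```bash
mkdir -p pics; ls; python3 - <<'E'
from station import monitor, viewer
import cv2
s=monitor.get_state(); print({k:s[k] for k in('t','eef_pos','ee_rot','force','width')})
for n in('scene','side','wrist'):
    f=viewer.grab_frame(n); cv2.imwrite(f'pics/{n}0.png',f['frame']); print(n,{k:v for k,v in f.items() if k!='frame'})
E
```

```text
pics
{'t': 0.0, 'eef_pos': array([0.15169612, 0.6572279 , 0.22560586]), 'ee_rot': array([ 3.13993350e+00, -1.36372959e-04, -2.26918201e-01]), 'force': array([-0.40395915,  0.86716895, -0.39953826]), 'width': 0.08782100120308665}
scene {'vfov': 56.295884829646354, 'cx': 260.6638338358298, 'cy': 194.8564066365733, 'xyz': array([1.41778824, 0.09819418, 1.13316856]), 'orientation': array([-2.50201304, -0.00687788,  1.73012533])}
side {'vfov': 49.26954991203565, 'cx': 257.7099203298981, 'cy': 195.59335494913566, 'xyz': array([ 0.25855463, -0.97290562,  0.91527976]), 'orientation': array([-2.26458376,  0.00441918, -0.37691219])}
wrist {'vfov': 70.25080459851735, 'cx': 251.4824979857096, 'cy': 192.39926268859517, 'hand_eye': array([[ 4.37528603e-04, -9.56885483e-01, -2.90465112e-01,
         7.91987843e-02],
       [ 9.99999887e-01,  3.65323218e-04,  3.02811133e-04,
        -2.67932470e-04],
       [-1.83641928e-04, -2.90465212e-01,  9.56885535e-01,
        -1.58055838e-01],
       [ 0.00000000e+00,  0.00000000e+00,  0.00000000e+00,
         1.00000000e+00]])}
```

View pics/scene0.png

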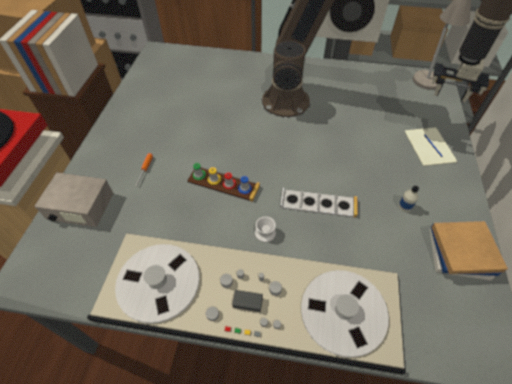

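View pics/side0.png

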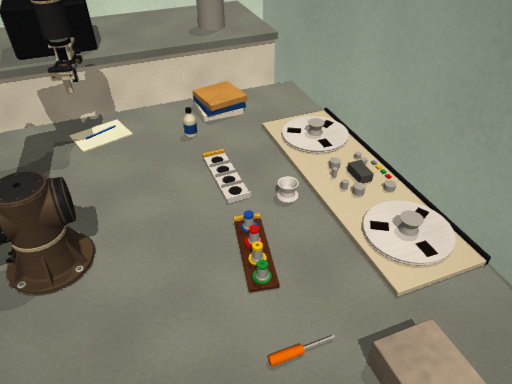

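```bash
cat > h.py <<'E'
import numpy as np, cv2
from scipy.spatial.transform import Rotation as Ro
from station import monitor, viewer, arm
def grab(n):
    s=monitor.get_state(); f=viewer.grab_frame(n)
    if n=='wrist':
        T=np.eye(4);T[:3,:3]=Ro.from_euler('xyz',s['ee_rot']).as_matrix();T[:3,3]=s['eef_pos'];T=T@np.array(f['hand_eye'])
    else:
        T=np.eye(4);T[:3,:3]=Ro.from_euler('xyz',f['orientation']).as_matrix();T[:3,3]=f['xyz']
    F=f['frame'].shape[0]/2/np.tan(np.radians(f['vfov']/2))
    return f['frame'],dict(T=T,F=F,c=(f['cx'],f['cy']))
def ray(C,uv,z):
    d=C['T'][:3,:3]@np.array([(uv[0]-C['c'][0])/C['F'],(uv[1]-C['c'][1])/C['F'],1]); o=C['T'][:3,3]
    return (o+d*(z-o[2])/d[2])[:2]
def proj(C,p):
    q=C['T'][:3,:3].T@(np.array(p)-C['T'][:3,3]); return np.array([C['F']*q[0]/q[2]+C['c'][0],C['F']*q[1]/q[2]+C['c'][1]])
HUE={'red':(0,8),'yellow':(22,34),'green':(50,85),'blue':(108,125)}
def blobs(im,name,amin=8):
    h=cv2.cvtColor(im,cv2.COLOR_BGR2HSV)
    if name=='black': m=cv2.inRange(h,(0,0,0),(180,255,50))
    else: a,b=HUE[name]; m=cv2.inRange(h,(a,130,50),(b,255,255))
    n,l,st,c=cv2.connectedComponentsWithStats(m)
    return [(c[i].round(1),int(st[i,4]),st[i,:4]) for i in range(1,n) if st[i,4]>=amin]
def rel(goal,yaw):
    "shift & turn, in tool axes, from the measured pose to a tool-down goal"
    s=monitor.get_state(); R=Ro.from_euler('xyz',s['ee_rot'])
    G=Ro.from_euler('xyz',[np.pi,0,yaw])
    print('turn',(R.inv()*G).as_rotvec(degrees=True).round(2),'shift',R.inv().apply(np.array(goal)-s['eef_pos']).round(4),'t',round(s['t'],2),'pos',s['eef_pos'].round(4),'F',s['force'].round(1),'w',round(s['width'],4))
E
python3 - <<'E'
from h import *
for n,box in(('scene',(180,155,370,225)),('side',(195,140,285,295))):
    im,C=grab(n); x0,y0,x1,y1=box
    k=np.zeros(im.shape[:2],bool);k[y0:y1,x0:x1]=1
    im=im.copy();im[~k]=255
    for c in('red','yellow','green','blue','black'):
        for b in blobs(im,c): print(n,c,b[0],b[1],b[2],ray(C,b[0],.012 if c=='black' else .06).round(3))
E
```

```text
scene red [228.6 181.1] 114 [222 173  15  17] [ 0.584 -0.153]
scene yellow [212.2 170.4] 40 [209 168   8   6] [ 0.541 -0.228]
scene yellow [214.8 180.7] 45 [208 175  13  10] [ 0.59  -0.205]
scene green [196.6 166.1] 24 [194 164   6   5] [ 0.53  -0.294]
scene green [202.4 175.8] 10 [199 172   6   7] [ 0.574 -0.259]
scene blue [244.  179.3] 34 [241 177   7   6] [ 0.565 -0.096]
scene blue [244.3 190.6] 32 [238 188  13   6] [ 0.619 -0.085]
scene black [291.8 198.6] 40 [288 196   9   6] [0.591 0.095]
scene black [309.1 200.7] 40 [305 198   9   6] [0.59  0.162]
scene black [326.4 202.7] 40 [323 200   8   6] [0.589 0.228]
scene black [343.7 205. ] 39 [340 202   8   7] [0.589 0.294]
side red [253.9 229. ] 81 [249 224  11  10] [ 0.567 -0.153]
side red [247.3 242.7] 59 [244 236   8  13] [ 0.53  -0.197]
side red [260.6 239. ] 14 [259 236   4   6] [ 0.57  -0.198]
side yellow [256.8 245.6] 89 [252 241  11  10] [ 0.551 -0.218]
side yellow [251.6 259.9] 42 [248 253   9  13] [ 0.518 -0.261]
side yellow [263.9 255.8] 20 [262 253   4   7] [ 0.555 -0.26 ]
side green [261.9 264.4] 86 [257 260  11  10] [ 0.538 -0.286]
side green [260.9 277.9] 92 [253 270  18  14] [ 0.519 -0.328]
side blue [248.1 214.3] 65 [244 210   9   9] [ 0.574 -0.087]
side blue [255.1 222.9] 9 [254 221   4   4] [ 0.58 -0.13]
side blue [243.9 228.5] 28 [241 223   8  10] [ 0.541 -0.14 ]
side black [216.6 159.3] 43 [212 157  11   6] [0.59  0.295]
side black [222.5 168.9] 46 [218 167  11   5] [0.591 0.228]
side black [228.3 179.2] 52 [223 177  12   6] [0.591 0.162]
side black [234.7 190.2] 68 [229 187  12   8] [0.592 0.095]
```

```bash
python3 -c "
from h import *
rel([.59,.195,.24],-np.pi/2)"
```

```text
turn [ 3.0e-02 -3.0e-02  7.7e+01] shift [ 0.5311  0.3521 -0.0136] t 0.25 pos [0.1517 0.6575 0.2261] F [-0.4 -0.4 -0.8] w 0.0875
```

Call:
move_arm(
  deltas=[
    [[0,0,77,0.531,0.352,-0.014,0.087],[0,0,77,0.531,0.352,-0.014,0.087],[0,0,77,0.531,0.352,-0.014,0.087],[0,0,77,0.531,0.352,-0.014,0.087],[0,0,77,0.531,0.352,-0.014,0.087],[0,0,77,0.531,0.352,-0.014,0.087],[0,0,77,0.531,0.352,-0.014,0.087],[0,0,77,0.531,0.352,-0.014,0.087],[0,0,77,0.531,0.352,-0.014,0.087],[0,0,77,0.531,0.352,-0.014,0.087],[0,0,77,0.531,0.352,-0.014,0.087],[0,0,77,0.531,0.352,-0.014,0.087]],
  ],
)

```text
t: 1.25
eef_pos: [0.4967, 0.2931, 0.2379]
ee_rot: [-3.141, 0.0, -1.577]
force: [-0.0, 1.3, 0.1]
width: 0.0871
```

```bash
python3 -c "
from h import *
rel([.59,.195,.24],-np.pi/2)"
```

```text
turn [-0.02  0.03 -0.33] shift [ 0.0976 -0.0939 -0.0021] t 1.25 pos [0.4967 0.2931 0.2379] F [-0.   1.3  0.1] w 0.0871
```

Call:
move_arm(
  deltas=[
    [[0,0,0,0.085,-0.083,-0.002,0.087],[0,0,0,0.085,-0.083,-0.002,0.087],[0,0,0,0.085,-0.083,-0.002,0.087],[0,0,0,0.085,-0.083,-0.002,0.087],[0,0,0,0.085,-0.083,-0.002,0.087],[0,0,0,0.085,-0.083,-0.002,0.087]],
  ],
)

```text
t: 1.75
eef_pos: [0.5786, 0.2096, 0.2392]
ee_rot: [3.141, -0.0, -1.572]
force: [0.0, 0.0, 0.5]
width: 0.087
```

```bash
python3 -c "
from h import *
rel([.552,-.19,.24],np.radians(-100))
im,C=grab('wrist'); cv2.imwrite('pics/w1.png',im)
for b in blobs(im,'black',150): print(b, ray(C,b[0],.012).round(4))
"
```

```text
turn [ 0.03 -0.01  9.94] shift [ 0.3996  0.0262 -0.0007] t 1.75 pos [0.5786 0.2096 0.2392] F [0.  0.  0.5] w 0.087
(array([241.3,  80.7]), 606, array([224,  63,  34,  36], dtype=int32)) [0.5921 0.0946]
(array([242.4, 132.1]), 530, array([226, 116,  33,  33], dtype=int32)) [0.5913 0.1606]
(array([330.3, 246.4]), 488, array([320, 225,  28,  33], dtype=int32)) [0.4552 0.3364]
(array([431.1, 254.9]), 3730, array([374, 230, 138,  79], dtype=int32)) [0.294  0.3516]
(array([ 95. , 324.5]), 8982, array([  0, 261, 229,  93], dtype=int32)) [0.849  0.4856]
(array([495.7, 288. ]), 1018, array([474, 261,  38,  43], dtype=int32)) [0.1754 0.4132]
(array([343.2, 289.5]), 195, array([334, 283,  17,  16], dtype=int32)) [0.4273 0.4156]
(array([388.8, 334. ]), 7903, array([243, 309, 269,  49], dtype=int32)) [0.3386 0.507 ]
(array([473.8, 374.3]), 1099, array([415, 354,  97,  30], dtype=int32)) [0.1677 0.5997]
(array([384.7, 377.5]), 238, array([372, 368,  28,  16], dtype=int32)) [0.3317 0.6071]
```

View pics/w1.png

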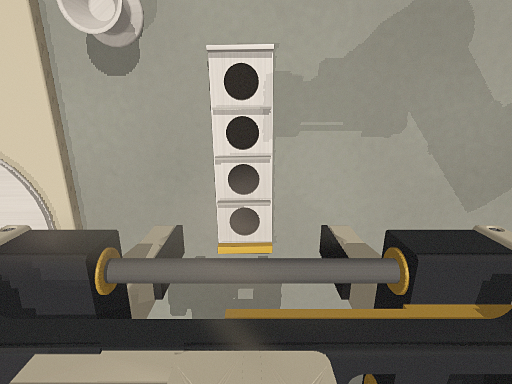

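```bash
python3 -c "
from h import *
rel([.552,-.19,.24],np.radians(-100))
im,C=grab('wrist'); m=cv2.inRange(cv2.cvtColor(im,cv2.COLOR_BGR2GRAY),0,95); m[:,:210]=0;m[:,275:]=0;m[245:]=0
P=[]
n,l,st,c=cv2.connectedComponentsWithStats(m)
for i in range(1,n):
  if st[i,4]>300: p=ray(C,c[i],.012); P.append(p); print(c[i].round(1),st[i],p.round(4))
L=np.array([-99,-33,33,99])/1e3; P=np.array(P)
k=np.polyfit(L,P,1); print('centre',k[1],'dir',k[0],'yaw deg',np.degrees(np.arctan2(-k[0][0],k[0][1])))
"
```

```text
turn [ 0.02 -0.   10.01] shift [ 0.4002  0.0263 -0.0006] t 1.8 pos [0.5782 0.2102 0.2394] F [-0.4  0.3 -0.2] w 0.0874
[240.6  80.3] [ 224   62   35   38 1001] [0.5929 0.0948]
[241.9 131.8] [226 116  33  33 857] [0.5919 0.1609]
[242.9 178.2] [228 164  31  30 731] [0.591  0.2268]
[245.3 219.2] [230 207  29  27 508] [0.588  0.2911]
centre [0.59092281 0.19338055] dir [-0.02358902  0.99211311] yaw deg 1.362038946432281
```

Call:
move_arm(
  deltas=[
    [[0,0,10,0.4,0.026,0,0.087],[0,0,10,0.4,0.026,0,0.087],[0,0,10,0.4,0.026,0,0.087],[0,0,10,0.4,0.026,0,0.087],[0,0,10,0.4,0.026,0,0.087],[0,0,10,0.4,0.026,0,0.087],[0,0,10,0.4,0.026,0,0.087],[0,0,10,0.4,0.026,0,0.087],[0,0,10,0.4,0.026,0,0.087],[0,0,10,0.4,0.026,0,0.087],[0,0,10,0.4,0.026,0,0.087],[0,0,10,0.4,0.026,0,0.087]],
  ],
)

```text
t: 2.85
eef_pos: [0.5525, -0.1903, 0.2396]
ee_rot: [-3.142, 0.0, -1.746]
force: [-1.2, 0.1, 0.7]
width: 0.0871
```

```bash
python3 -c "
from h import *
rel([.552,-.19,.24],np.radians(-100))
im,C=grab('wrist'); cv2.imwrite('pics/w2.png',im)
for c in HUE:
  for b in blobs(im,c,60): print(c,b, 'top',ray(C,b[0],.072).round(4),'disc',ray(C,b[0],.02).round(4))
"
```

```text
turn [-0.    0.01 -0.06] shift [-0.0002  0.0005 -0.0004] t 2.85 pos [ 0.5525 -0.1903  0.2396] F [-1.2  0.1  0.7] w 0.0871
red (array([249.3, 192.8]), 846, array([232, 172,  36,  42], dtype=int32)) top [ 0.5592 -0.1704] disc [ 0.5623 -0.1549]
yellow (array([249.7, 144.2]), 937, array([232, 125,  37,  38], dtype=int32)) top [ 0.5481 -0.2295] disc [ 0.5494 -0.2234]
green (array([250.6,  91.8]), 1109, array([231,  72,  40,  42], dtype=int32)) top [ 0.5368 -0.2867] disc [ 0.5364 -0.2898]
blue (array([261.1, 226.9]), 83, array([255, 217,  11,  24], dtype=int32)) top [ 0.5523 -0.1223] disc [ 0.5543 -0.0991]
blue (array([243.4, 235.3]), 171, array([233, 219,  28,  26], dtype=int32)) top [ 0.577  -0.1145] disc [ 0.583  -0.0901]
```

View pics/w2.png

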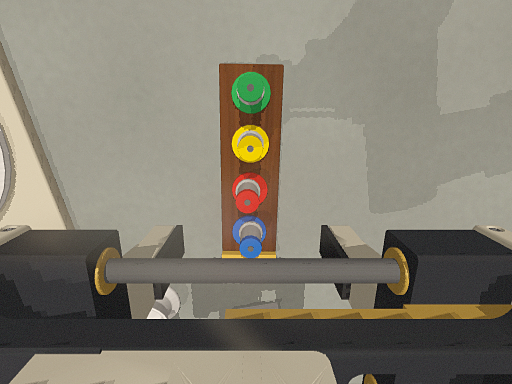

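Call:
move_arm(
  deltas=[
    [[0,0,1,-0.12,0,0,0.087],[0,0,1,-0.12,0,0,0.087],[0,0,1,-0.12,0,0,0.087],[0,0,1,-0.12,0,0,0.087],[0,0,1,-0.12,0,0,0.087],[0,0,1,-0.12,0,0,0.087]],
  ],
)

```text
t: 3.4
eef_pos: [0.5735, -0.0702, 0.2398]
ee_rot: [-3.141, 0.0, -1.759]
force: [-0.2, -0.2, -0.1]
width: 0.0872
```

```bash
cat >> h.py <<'E'
def discfit(im,C,name,guess):
    "fit a 52 mm disc (z .02) and 30 mm cap (z .062-.072) silhouette at a common xy to the colour mask, by IoU"
    from scipy.optimize import minimize
    h=cv2.cvtColor(im,cv2.COLOR_BGR2HSV);a,b=HUE[name];m=cv2.inRange(h,(a,110,40),(b,255,255))
    a=np.linspace(0,2*np.pi,40);K=8
    def cost(p,full=0):
        r=np.zeros_like(m)
        def poly(rad,zs):
            pts=np.array([proj(C,[p[0]+rad*np.cos(t),p[1]+rad*np.sin(t),z]) for z in zs for t in a])
            return [cv2.convexHull((pts*K).round().astype(np.int32))]
        big=np.zeros((m.shape[0]*2,m.shape[1]*2),np.uint8)
        D=[(q//(K//2)) for q in poly(.026,[.014,.02])];S=[(q//(K//2)) for q in poly(.015,[.02,.062])];S2=[(q//(K//2)) for q in poly(.018,[.02,.025])];T=[(q//(K//2)) for q in poly(.015,[.062,.072])]
        for q,v in((D,255),(S2,0),(S,0),(T,255)): cv2.fillPoly(big,q,v)
        r=cv2.resize(big,None,fx=.5,fy=.5,interpolation=cv2.INTER_AREA).astype(float)
        w=cv2.dilate(cv2.resize(big,None,fx=.5,fy=.5),np.ones((25,25)))>0
        return (np.abs(r-m)[w]).sum()/255
    best=minimize(cost,guess,method='Nelder-Mead',options=dict(initial_simplex=np.array([guess,np.add(guess,[.008,0]),np.add(guess,[0,.008])]),xatol=1e-4))
    return best.x.round(4),round(best.fun,1)
E
python3 -c "
from h import *
rel([.5695,-.091,.24],np.radians(-101))
im,C=grab('wrist'); cv2.imwrite('pics/w3.png',im)
for c,g in(('green',(.536,-.29)),('yellow',(.549,-.224)),('red',(.562,-.158)),('blue',(.57,-.092))): print(c,discfit(im,C,c,g))
for c in HUE: 
  for b in blobs(im,c,60): print(c,b)
"
```

```text
turn [-0.01  0.    0.19] shift [ 0.0212  0.     -0.0002] t 3.4 pos [ 0.5735 -0.0702  0.2398] F [-0.2 -0.2 -0.1] w 0.0872
green (array([ 0.5365, -0.2896]), np.float64(8.3))
yellow (array([ 0.5485, -0.2247]), np.float64(164.3))
red (array([ 0.5609, -0.1588]), np.float64(207.3))
blue (array([ 0.5734, -0.0939]), np.float64(901.1))
red (array([248. ,  99.6]), 1171, array([229,  80,  39,  41], dtype=int32))
yellow (array([247.8,  41.4]), 1252, array([228,  17,  41,  51], dtype=int32))
yellow (array([228.4, 180.3]), 95, array([219, 178,  23,   7], dtype=int32))
green (array([247.6,   3.1]), 200, array([232,   0,  32,   9], dtype=int32))
```

```bash
python3 -c "
from h import *
im,C=grab('wrist'); h=cv2.cvtColor(im,cv2.COLOR_BGR2HSV)
p=proj(C,[.573,-.0937,.072]).astype(int);print(p,[h[p[1]+d,p[0]] for d in(-6,0,6)])
HUE['blue']=(100,130); print(discfit(im,C,'blue',(.571,-.092)))
rel([.573,-.0937,.24],np.radians(-100.6))
"
```

```text
[248 158] [array([106, 186, 193], dtype=uint8), array([ 18,  41, 123], dtype=uint8), array([106, 176, 191], dtype=uint8)]
(array([ 0.572 , -0.0936]), np.float64(170.6))
turn [-0.01  0.   -0.35] shift [ 0.0217 -0.0038 -0.0003] t 3.5 pos [ 0.5734 -0.0716  0.2397] F [ 0.7 -0.5 -0.2] w 0.0874
```

View pics/w3.png

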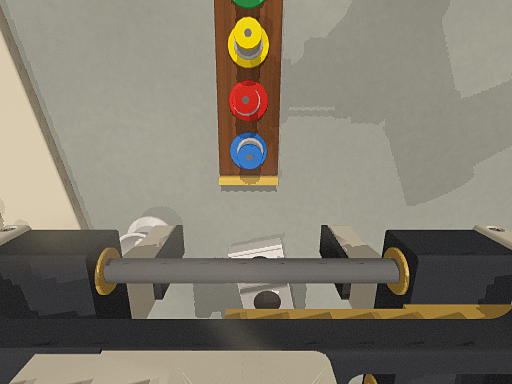

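Call:
move_arm(
  deltas=[
    [[0,0,-0.5,0.022,-0.0027,0.03,0.087],[0,0,-0.5,0.022,-0.0027,0.07,0.087],[0,0,-0.5,0.022,-0.0027,0.11,0.087],[0,0,-0.5,0.022,-0.0027,0.15,0.087],[0,0,-0.5,0.022,-0.0027,0.19,0.087],[0,0,-0.5,0.022,-0.0027,0.206,0.087],[0,0,-0.5,0.022,-0.0027,0.206,0.087],[0,0,-0.5,0.022,-0.0027,0.206,0.087]],
  ],
  force=20,
)

```text
t: 4.17
eef_pos: [0.5716, -0.0949, 0.0332]
ee_rot: [3.14, -0.001, -1.755]
force: [1.8, 0.3, 0.5]
width: 0.0873
```

```bash
python3 -c "
from h import *
rel([.572,-.0936,.033],np.radians(-100.3))
"
```

```text
turn [ 0.1  -0.06 -0.24] shift [-0.0014 -0.0001  0.0002] t 4.17 pos [ 0.5716 -0.0949  0.0332] F [1.8 0.3 0.5] w 0.0873
```

Close, correcting 1 mm along the row.

Call:
move_arm(
  deltas=[
    [[0,0,0,-0.001,0,0,0.087],[0,0,0,-0.001,0,0,0.06],[0,0,0,-0.001,0,0,0.045],[0,0,0,-0.001,0,0,0.036],[0,0,0,-0.001,0,0,0.032],[0,0,0,-0.001,0,0,0.028],[0,0,0,-0.001,0,0,0.02],[0,0,0,-0.001,0,0,0.02],[0,0,0,-0.001,0,0,0.02],[0,0,0,-0.001,0,0,0.02]],
  ],
  force=20,
)

```text
t: 5.0
eef_pos: [0.5721, -0.0931, 0.0335]
ee_rot: [3.141, -0.0, -1.754]
force: [-0.5, 0.0, 0.0]
width: 0.0321
```

```bash
python3 -c "
from h import *
rel([.592,.0948,.12],np.radians(-89.2))
"
```

```text
turn [ 1.00e-02 -0.00e+00 -1.13e+01] shift [-0.1883  0.0147 -0.0865] t 5.0 pos [ 0.5721 -0.0931  0.0335] F [-0.5  0.   0. ] w 0.0321
```

Call:
move_arm(
  deltas=[
    [[0,0,0,0,0,0,0.02],[0,0,0,0,0,0,0.02],[0,0,0,0,0,-0.01,0.02],[0,0,0,0,0,-0.03,0.02],[0,0,0,0,0,-0.06,0.02],[0,0,0,0,0,-0.087,0.02],[0,0,0,0,0,-0.087,0.02]],
  ],
  force=20,
)

```text
t: 5.58
eef_pos: [0.5756, -0.0931, 0.127]
ee_rot: [-3.133, 0.001, -1.753]
force: [1.9, -0.2, -1.6]
width: 0.0298
```

```bash
python3 -c "
from h import *
rel([.592,.0948,.12],np.radians(-89.2))
"
```

```text
turn [ -0.51   0.03 -11.22] shift [-0.1878  0.0179  0.0071] t 5.58 pos [ 0.5756 -0.0931  0.127 ] F [ 1.9 -0.2 -1.6] w 0.0298
```

Call:
move_arm(
  deltas=[
    [[0,0,-1.5,-0.02,0.001,0,0.02],[0,0,-3.5,-0.05,0.004,0,0.02],[0,0,-5.5,-0.085,0.007,0,0.02],[0,0,-7.5,-0.12,0.01,0,0.02],[0,0,-9.5,-0.155,0.0125,0,0.02],[0,0,-10.5,-0.175,0.014,0,0.02],[0,0,-11.2,-0.188,0.015,0,0.02],[0,0,-11.2,-0.188,0.015,0,0.02],[0,0,-11.2,-0.188,0.015,0,0.02],[0,0,-11.2,-0.188,0.015,0,0.02]],
  ],
)

```text
t: 6.42
eef_pos: [0.5914, 0.0937, 0.1206]
ee_rot: [3.141, -0.0, -1.559]
force: [-0.4, -1.3, -0.5]
width: 0.0297
```

```bash
python3 -c "
from h import *
im,C=grab('wrist'); cv2.imwrite('pics/w4.png',im)
rel([.592,.0948,.12],np.radians(-89.2))
for i in range(4): print(proj(C,[.5919-.001*i,.0948+.066*i,.012]).round(1))
"
```

```text
turn [ 0.02 -0.01 -0.17] shift [-0.0013 -0.0006  0.0006] t 6.47 pos [0.5914 0.0935 0.1206] F [ 0.2  0.3 -1.6] w 0.0297
[251.4 191.2]
[251.6 249.3]
[251.8 300.4]
[251.9 345.6]
```

View pics/w4.png

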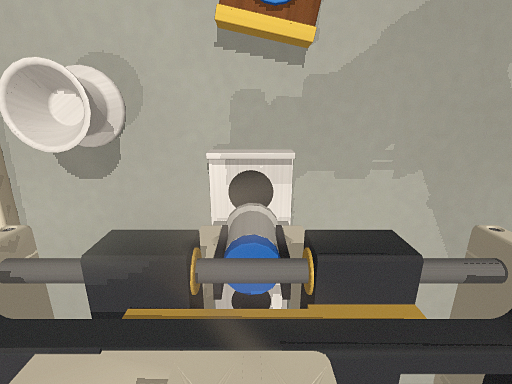

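Call:
move_arm(
  deltas=[
    [[0,0,-0.2,-0.0012,-0.0006,0.02,0.02],[0,0,-0.2,-0.0012,-0.0006,0.05,0.02],[0,0,-0.2,-0.0012,-0.0006,0.075,0.02],[0,0,-0.2,-0.0012,-0.0006,0.088,0.02],[0,0,-0.2,-0.0012,-0.0006,0.092,0.02],[0,0,-0.2,-0.0012,-0.0006,0.093,0.02],[0,0,-0.2,-0.0012,-0.0006,0.094,0.02],[0,0,-0.2,-0.0012,-0.0006,0.094,0.02]],
  ],
)

```text
t: 7.13
eef_pos: [0.593, 0.0957, 0.0276]
ee_rot: [-3.14, 0.001, -1.555]
force: [-0.2, -0.6, -1.1]
width: 0.0297
```

```bash
python3 -c "
from h import *
rel([.592,.0948,.0255],np.radians(-89.2))
"
```

```text
turn [-0.09  0.03  0.08] shift [0.0008 0.0011 0.0021] t 7.13 pos [0.593  0.0957 0.0276] F [-0.2 -0.6 -1.1] w 0.0297
```

Call:
move_arm(
  deltas=[
    [[0,0,0,0,0,0.0005,0.02],[0,0,0,0,0,0.001,0.02],[0,0,0,0,0,0.001,0.02],[0,0,0,0,0,0.001,0.02]],
  ],
)

```text
t: 7.47
eef_pos: [0.5924, 0.0959, 0.026]
ee_rot: [-3.141, 0.0, -1.555]
force: [-0.9, -0.0, -1.1]
width: 0.0298
```

```bash
python3 -c "
from h import *
rel([.592,.0948,.0255],np.radians(-89.2))
"
```

```text
turn [-0.04  0.02  0.11] shift [0.0011 0.0004 0.0005] t 7.47 pos [0.5924 0.0959 0.026 ] F [-0.9 -0.  -1.1] w 0.0298
```

Call:
move_arm(
  deltas=[
    [[0,0,0,0.001,0,0.0004,0.02],[0,0,0,0.001,0,0.0008,0.02],[0,0,0,0.001,0,0.0008,0.02],[0,0,0,0.001,0,0.0008,0.02],[0,0,0,0.001,0,0.0008,0.032],[0,0,0,0.001,0,0.0008,0.036],[0,0,0,0.001,0,0.0008,0.045],[0,0,0,0.001,0,0.0008,0.06],[0,0,0,0.001,0,0.0008,0.075],[0,0,0,0.001,0,0.0008,0.087],[0,0,0,0.001,0,-0.015,0.087],[0,0,0,0.001,0,-0.045,0.087]],
  ],
)

```text
t: 8.47
eef_pos: [0.5898, 0.0937, 0.0675]
ee_rot: [3.135, -0.002, -1.556]
force: [-0.4, -0.4, -0.0]
width: 0.0705
```

```bash
python3 -c "
from h import *
rel([.5609,-.1588,.15],np.radians(-100.3))
"
```

```text
turn [ 0.36 -0.18 11.17] shift [ 0.2523  0.0332 -0.0816] t 8.47 pos [0.5898 0.0937 0.0675] F [-0.4 -0.4 -0. ] w 0.0705
```

Call:
move_arm(
  deltas=[
    [[0,0,0,0,0,-0.04,0.087],[0,0,1,0.01,0.002,-0.08,0.087],[0,0,3,0.05,0.008,-0.08,0.087],[0,0,5,0.09,0.014,-0.08,0.087],[0,0,7,0.13,0.019,-0.08,0.087],[0,0,9,0.17,0.024,-0.08,0.087],[0,0,11,0.21,0.029,-0.08,0.087],[0,0,11.2,0.24,0.033,-0.08,0.087],[0,0,11.2,0.253,0.035,-0.08,0.087],[0,0,11.2,0.253,0.035,-0.08,0.087],[0,0,11.2,0.253,0.035,-0.08,0.087],[0,0,11.2,0.253,0.035,-0.08,0.087]],
  ],
)

```text
t: 9.47
eef_pos: [0.5614, -0.1582, 0.1505]
ee_rot: [3.142, 0.0, -1.75]
force: [-0.3, 0.4, 0.2]
width: 0.087
```

```bash
python3 -c "
from h import *
rel([.5609,-.1588,.033],np.radians(-100.3))
im,C=grab('wrist'); cv2.imwrite('pics/w5.png',im)
for c,g in(('green',(.5365,-.2896)),('yellow',(.5485,-.2247)),('red',(.561,-.1588))): print(c,discfit(im,C,c,g), proj(C,[*g,.072]))
"
```

```text
turn [0.   0.01 0.02] shift [0.0007 0.0004 0.1175] t 9.47 pos [ 0.5614 -0.1582  0.1505] F [-0.3  0.4  0.2] w 0.087
green (array([ 0.5364, -0.2909]), np.float64(403.0)) [253.572065    34.52863976]
yellow (array([ 0.5488, -0.2238]), np.float64(187.6)) [253.09586322 122.82828234]
red (array([ 0.5634, -0.1581]), np.float64(480.2)) [252.34696588 198.67511572]
```

Call:
move_arm(
  deltas=[
    [[0,0,0,0.0005,0,0.03,0.087],[0,0,0,0.0005,0,0.07,0.087],[0,0,0,0.0005,0,0.1,0.087],[0,0,0,0.0005,0,0.113,0.087],[0,0,0,0.0005,0,0.117,0.075],[0,0,0,0.0005,0,0.117,0.065],[0,0,0,0.0005,0,0.117,0.055],[0,0,0,0.0005,0,0.117,0.045],[0,0,0,0.0005,0,0.117,0.04],[0,0,0,0.0005,0,0.117,0.036],[0,0,0,0.0005,0,0.117,0.036],[0,0,0,0.0005,0,0.117,0.036]],
  ],
)

```text
t: 10.52
eef_pos: [0.5614, -0.1594, 0.0341]
ee_rot: [-3.141, 0.0, -1.751]
force: [1.0, 0.2, 0.9]
width: 0.0397
```

Call:
move_arm(
  deltas=[
    [[0,0,0,0,0,0,0.03],[0,0,0,0,0,0,0.025],[0,0,0,0,0,0,0.02],[0,0,0,0,0,0,0.02],[0,0,0,0,0,0,0.02],[0,0,0,0,0,0,0.02]],
  ],
)

```text
t: 11.02
eef_pos: [0.5615, -0.1594, 0.0337]
ee_rot: [-3.141, -0.0, -1.75]
force: [0.6, -0.9, 1.9]
width: 0.0295
```

```bash
python3 -c "
from h import *
rel([.591,.1608,.12],np.radians(-89.2))
"
```

```text
turn [-3.000e-02 -1.000e-02 -1.109e+01] shift [-0.3203  0.0281 -0.0863] t 11.02 pos [ 0.5615 -0.1594  0.0337] F [ 0.6 -0.9  1.9] w 0.0295
```

Call:
move_arm(
  deltas=[
    [[0,0,0,0,0,-0.015,0.02],[0,0,0,0,0,-0.045,0.02],[0,0,0,0,0,-0.075,0.02],[0,0,-0.5,-0.015,0.001,-0.086,0.02],[0,0,-1.5,-0.05,0.004,-0.086,0.02],[0,0,-3,-0.09,0.008,-0.086,0.02],[0,0,-5,-0.13,0.012,-0.086,0.02],[0,0,-6.5,-0.17,0.015,-0.086,0.02],[0,0,-8,-0.21,0.018,-0.086,0.02],[0,0,-9.5,-0.25,0.022,-0.086,0.02],[0,0,-10.5,-0.285,0.025,-0.086,0.02],[0,0,-11.1,-0.31,0.0275,-0.086,0.02]],
  ],
)

```text
t: 12.02
eef_pos: [0.5891, 0.1536, 0.119]
ee_rot: [3.141, -0.0, -1.554]
force: [0.1, 0.1, -0.5]
width: 0.0299
```

Call:
move_arm(
  deltas=[
    [[0,0,0,-0.01,0.0006,0,0.02],[0,0,0,-0.01,0.0006,0,0.02],[0,0,0,-0.01,0.0006,0,0.02],[0,0,0,-0.01,0.0006,0,0.02]],
  ],
)

```text
t: 12.35
eef_pos: [0.5882, 0.1597, 0.1191]
ee_rot: [3.14, -0.0, -1.557]
force: [-0.8, -0.1, -1.7]
width: 0.0299
```

```bash
python3 -c "
from h import *
rel([.591,.1608,.0255],np.radians(-89.2))
im,C=grab('wrist'); cv2.imwrite('pics/w6.png',im)
print(proj(C,[.592,.095,.064]),proj(C,[.591,.161,.012]))
"
```

```text
turn [ 0.06 -0.03 -0.03] shift [-0.0011 -0.0029  0.0936] t 12.35 pos [0.5882 0.1597 0.1191] F [-0.8 -0.1 -1.7] w 0.0299
[248.3577496  128.54951003] [249.10793822 191.90203629]
```

View pics/w6.png

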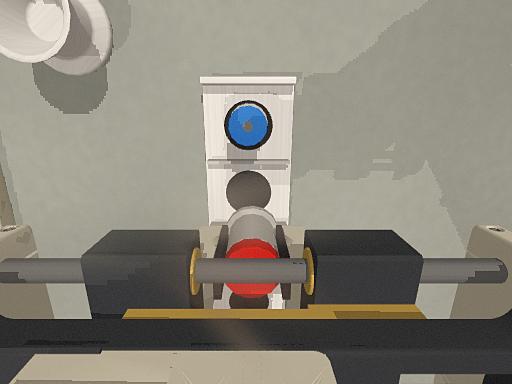

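Call:
move_arm(
  deltas=[
    [[0,0,0,-0.001,-0.0028,0.02,0.02],[0,0,0,-0.001,-0.0028,0.05,0.02],[0,0,0,-0.001,-0.0028,0.075,0.02],[0,0,0,-0.001,-0.0028,0.087,0.02],[0,0,0,-0.001,-0.0028,0.091,0.02],[0,0,0,-0.001,-0.0028,0.0925,0.02],[0,0,0,-0.001,-0.0028,0.0935,0.02],[0,0,0,-0.001,-0.0028,0.094,0.02],[0,0,0,-0.001,-0.0028,0.094,0.02],[0,0,0,-0.001,-0.0028,0.094,0.02]],
  ],
)

```text
t: 13.23
eef_pos: [0.5921, 0.162, 0.0266]
ee_rot: [-3.14, 0.001, -1.557]
force: [-0.5, 0.2, 0.2]
width: 0.0298
```

```bash
python3 -c "
from h import *
rel([.591,.1608,.0255],np.radians(-89.2))
im,C=grab('wrist'); HUE['blue']=(100,130)
b=blobs(im,'blue',200); print(b)
for y in(.092,.095): print(proj(C,[.592,y,.064]),proj(C,[.592,y,.012]))
"
```

```text
turn [-0.09  0.05  0.01] shift [0.0012 0.0012 0.0011] t 13.23 pos [0.5921 0.162  0.0266] F [-0.5  0.2  0.2] w 0.0298
[(array([253.3, 130.9]), 3474, array([219,  96,  70,  71], dtype=int32))]
[255.5675332  130.11116653] [254.39231332 124.020401  ]
[255.43678701 137.16527149] [254.30624929 129.02296744]
```

```bash
cat >> h.py <<'E'
HUE['blue']=(100,130)
def placed(im,C,name):
    "placed roller: cap-top centre and enclosing black spot centre in world (from wrist view)"
    b=max(blobs(im,name,200),key=lambda b:b[1]); x,y,w,h=b[2]
    hs=cv2.cvtColor(im,cv2.COLOR_BGR2HSV);a,bb=HUE[name]
    m=cv2.inRange(hs,(a,110,40),(bb,255,255))|cv2.inRange(hs,(0,0,0),(180,255,95))
    k=np.zeros_like(m);r=int(w*.85);cx,cy=b[0].astype(int);k[max(cy-r,0):cy+r,cx-r:cx+r]=1
    cs,_=cv2.findContours(m*k,cv2.RETR_EXTERNAL,cv2.CHAIN_APPROX_NONE);c=cv2.convexHull(max(cs,key=cv2.contourArea))
    e=cv2.fitEllipse(c)
    print(name,'cap',ray(C,b[0],.061).round(4),b[2],'spot',ray(C,e[0],.012).round(4),np.round(e[0],1),np.round(e[1],1),'expected px',C['F']*.046/(C['T'][2,3]-.012))
E
python3 -c "
from h import *
im,C=grab('wrist'); cv2.imwrite('pics/w7.png',im[60:240,150:400]); placed(im,C,'blue'); rel([.591,.1608,.0255],np.radians(-89.2))
"
```

```text
blue cap [0.593  0.0926] [219  96  69  71] spot [0.593  0.0945] [252.4 128.3] [73.7 75.8] expected px 72.79057384083617
turn [-0.06  0.04  0.01] shift [0.0011 0.0009 0.0008] t 13.33 pos [0.5919 0.1619 0.0263] F [-0.5 -0.7 -0.7] w 0.0295
```

View pics/w7.png

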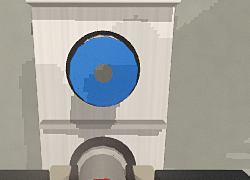

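Call:
move_arm(
  deltas=[
    [[0,0,0,0.0006,0.0006,0.0005,0.02],[0,0,0,0.0006,0.0006,0.0009,0.02],[0,0,0,0.0006,0.0006,0.0009,0.02],[0,0,0,0.0006,0.0006,0.0009,0.032],[0,0,0,0.0006,0.0006,0.0009,0.036],[0,0,0,0.0006,0.0006,0.0009,0.045],[0,0,0,0.0006,0.0006,0.0009,0.06],[0,0,0,0.0006,0.0006,0.0009,0.075],[0,0,0,0.0006,0.0006,0.0009,0.087],[0,0,0,0.0006,0.0006,0.0009,0.087],[0,0,0,0.0006,0.0006,-0.015,0.087],[0,0,0,0.0006,0.0006,-0.045,0.087]],
  ],
)

```text
t: 14.33
eef_pos: [0.5886, 0.1598, 0.0675]
ee_rot: [3.135, -0.003, -1.557]
force: [0.3, -0.2, -0.4]
width: 0.0771
```

```bash
python3 -c "
from h import *
rel([.5487,-.2243,.15],np.radians(-100.3))
"
```

```text
turn [ 0.35 -0.21 11.07] shift [ 0.3838  0.0455 -0.081 ] t 14.33 pos [0.5886 0.1598 0.0675] F [ 0.3 -0.2 -0.4] w 0.0771
```

Call:
move_arm(
  deltas=[
    [[0,0,0,0,0,-0.04,0.087],[0,0,0,0.01,0.001,-0.079,0.087],[0,0,1,0.05,0.006,-0.079,0.087],[0,0,2.5,0.09,0.011,-0.079,0.087],[0,0,4,0.13,0.016,-0.079,0.087],[0,0,5.5,0.17,0.021,-0.079,0.087],[0,0,7,0.21,0.026,-0.079,0.087],[0,0,8.5,0.25,0.031,-0.079,0.087],[0,0,10,0.29,0.036,-0.079,0.087],[0,0,11.1,0.33,0.041,-0.079,0.087],[0,0,11.1,0.365,0.046,-0.079,0.087],[0,0,11.1,0.385,0.048,-0.079,0.087]],
  ],
)

```text
t: 15.33
eef_pos: [0.5473, -0.2277, 0.1495]
ee_rot: [3.141, -0.0, -1.753]
force: [-0.1, 0.9, 0.9]
width: 0.087
```

Call:
move_arm(
  deltas=[
    [[0,0,0,0,0,0,0.087],[0,0,0,0,0,0,0.087],[0,0,0,0,0,0,0.087]],
  ],
)

```text
t: 15.58
eef_pos: [0.5483, -0.2245, 0.1494]
ee_rot: [3.141, 0.0, -1.751]
force: [0.0, 0.2, 0.4]
width: 0.0871
```

```bash
python3 -c "
from h import *
rel([.5487,-.2243,.033],np.radians(-100.3))
im,C=grab('wrist')
for c,g in(('green',(.5365,-.2896)),('yellow',(.5485,-.2247))): print(c,discfit(im,C,c,g), proj(C,[*g,.072]))
"
```

```text
turn [ 0.01  0.01 -0.03] shift [-0.0002 -0.0004  0.1164] t 15.58 pos [ 0.5483 -0.2245  0.1494] F [0.  0.2 0.4] w 0.0871
green (array([ 0.5361, -0.2894]), np.float64(326.6)) [251.97139076 124.86990621]
yellow (array([ 0.5488, -0.2235]), np.float64(218.6)) [251.7143855  199.60679907]
```

Call:
move_arm(
  deltas=[
    [[0,0,0,-0.001,-0.0004,0.03,0.087],[0,0,0,-0.001,-0.0004,0.07,0.087],[0,0,0,-0.001,-0.0004,0.1,0.087],[0,0,0,-0.001,-0.0004,0.112,0.087],[0,0,0,-0.001,-0.0004,0.116,0.075],[0,0,0,-0.001,-0.0004,0.116,0.065],[0,0,0,-0.001,-0.0004,0.116,0.055],[0,0,0,-0.001,-0.0004,0.116,0.045],[0,0,0,-0.001,-0.0004,0.116,0.04],[0,0,0,-0.001,-0.0004,0.116,0.036],[0,0,0,-0.001,-0.0004,0.116,0.036],[0,0,0,-0.001,-0.0004,0.116,0.036]],
  ],
)

```text
t: 16.63
eef_pos: [0.5492, -0.2238, 0.0341]
ee_rot: [-3.141, 0.0, -1.751]
force: [0.6, -0.0, 0.3]
width: 0.0398
```

Call:
move_arm(
  deltas=[
    [[0,0,0,0,0,0,0.03],[0,0,0,0,0,0,0.025],[0,0,0,0,0,0,0.02],[0,0,0,0,0,0,0.02],[0,0,0,0,0,0,0.02],[0,0,0,0,0,0,0.02]],
  ],
)

```text
t: 17.13
eef_pos: [0.549, -0.2237, 0.0337]
ee_rot: [-3.142, -0.0, -1.75]
force: [-0.1, -0.4, 2.6]
width: 0.0299
```

```bash
python3 -c "
from h import *
rel([.591,.2268,.12],np.radians(-89.2))
"
```

```text
turn [-0.000e+00 -1.000e-02 -1.109e+01] shift [-0.4508  0.0391 -0.0864] t 17.13 pos [ 0.549  -0.2237  0.0337] F [-0.1 -0.4  2.6] w 0.0299
```

Call:
move_arm(
  deltas=[
    [[0,0,0,0,0,-0.015,0.02],[0,0,0,0,0,-0.045,0.02],[0,0,0,0,0,-0.075,0.02],[0,0,0,-0.015,0.001,-0.086,0.02],[0,0,-0.5,-0.05,0.004,-0.086,0.02],[0,0,-2,-0.09,0.008,-0.086,0.02],[0,0,-3,-0.13,0.011,-0.086,0.02],[0,0,-4,-0.17,0.015,-0.086,0.02],[0,0,-5,-0.21,0.018,-0.086,0.02],[0,0,-6,-0.25,0.022,-0.086,0.02],[0,0,-7,-0.29,0.025,-0.086,0.02],[0,0,-8,-0.33,0.029,-0.086,0.02]],
  ],
)

```text
t: 18.13
eef_pos: [0.5791, 0.1082, 0.1194]
ee_rot: [3.141, 0.0, -1.61]
force: [1.7, -0.7, -0.7]
width: 0.03
```

Call:
move_arm(
  deltas=[
    [[0,0,-1,-0.04,-0.002,0,0.02],[0,0,-2,-0.075,-0.004,0,0.02],[0,0,-2.8,-0.1,-0.006,0,0.02],[0,0,-3.1,-0.12,-0.007,0,0.02],[0,0,-3.1,-0.12,-0.007,0,0.02],[0,0,-3.1,-0.12,-0.007,0,0.02],[0,0,-3.1,-0.12,-0.007,0,0.02],[0,0,-3.1,-0.12,-0.007,0,0.02]],
  ],
)

```text
t: 18.8
eef_pos: [0.591, 0.2247, 0.1194]
ee_rot: [3.141, -0.0, -1.558]
force: [0.1, -0.4, -1.5]
width: 0.0296
```

```bash
python3 -c "
from h import *
rel([.591,.2268,.0255],np.radians(-89.2))
im,C=grab('wrist'); cv2.imwrite('pics/w8.png',im)
for c in('blue','red'): placed(im,C,c)
m=cv2.inRange(im,(0,0,0),(70,70,70)); p=proj(C,[.5905,.2268,.012]).round(1); print(p)
"
```

```text
turn [ 0.03 -0.02 -0.07] shift [-0.0022 -0.0001  0.0939] t 18.8 pos [0.591  0.2247 0.1194] F [ 0.1 -0.4 -1.5] w 0.0296
blue cap [0.5928 0.0929] [231   6  43  50] spot [0.5931 0.0912] [251.6  43.9] [50.8 77.2] expected px 47.29147690268592
red cap [0.5921 0.162 ] [233 112  39  39] spot [0.5921 0.1608] [251.7 125.8] [47.7 49.6] expected px 47.29147690268592
[252.4 192.6]
```

View pics/w8.png

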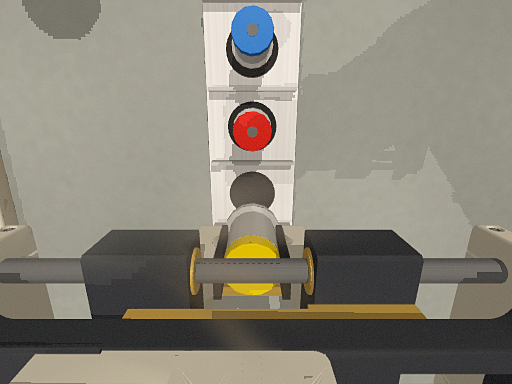

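Call:
move_arm(
  deltas=[
    [[0,0,0,-0.0015,-0.0005,0.02,0.02],[0,0,0,-0.0015,-0.0005,0.05,0.02],[0,0,0,-0.0015,-0.0005,0.075,0.02],[0,0,0,-0.0015,-0.0005,0.087,0.02],[0,0,0,-0.0015,-0.0005,0.091,0.02],[0,0,0,-0.0015,-0.0005,0.093,0.02],[0,0,0,-0.0015,-0.0005,0.094,0.02],[0,0,0,-0.0015,-0.0005,0.0945,0.02],[0,0,0,-0.0015,-0.0005,0.0945,0.02],[0,0,0,-0.0015,-0.0005,0.0945,0.02]],
  ],
)

```text
t: 19.68
eef_pos: [0.5922, 0.2278, 0.0262]
ee_rot: [-3.14, 0.001, -1.557]
force: [0.9, 0.9, -1.1]
width: 0.03
```

```bash
python3 -c "
from h import *
rel([.591,.2266,.0252],np.radians(-89.2))
"
```

```text
turn [-0.08  0.06  0.02] shift [0.0011 0.0012 0.001 ] t 19.68 pos [0.5922 0.2278 0.0262] F [ 0.9  0.9 -1.1] w 0.03
```

Call:
move_arm(
  deltas=[
    [[0,0,0,0.001,0.0005,0.0005,0.02],[0,0,0,0.001,0.0005,0.0009,0.02],[0,0,0,0.001,0.0005,0.0009,0.02],[0,0,0,0.001,0.0005,0.0009,0.032],[0,0,0,0.001,0.0005,0.0009,0.036],[0,0,0,0.001,0.0005,0.0009,0.045],[0,0,0,0.001,0.0005,0.0009,0.06],[0,0,0,0.001,0.0005,0.0009,0.075],[0,0,0,0.001,0.0005,0.0009,0.087],[0,0,0,0.001,0.0005,0.0009,0.087],[0,0,0,0.001,0.0005,-0.015,0.087],[0,0,0,0.001,0.0005,-0.045,0.087]],
  ],
)

```text
t: 20.68
eef_pos: [0.5889, 0.2249, 0.0668]
ee_rot: [3.135, -0.004, -1.557]
force: [0.7, -0.2, 0.4]
width: 0.077
```

```bash
python3 -c "
from h import *
rel([.5363,-.2894,.15],np.radians(-100.3))
"
```

```text
turn [ 0.33 -0.24 11.06] shift [ 0.5139  0.06   -0.0809] t 20.68 pos [0.5889 0.2249 0.0668] F [ 0.7 -0.2  0.4] w 0.077
```

Call:
move_arm(
  deltas=[
    [[0,0,0,0,0,-0.04,0.087],[0,0,0,0.01,0.001,-0.0795,0.087],[0,0,1,0.05,0.006,-0.0795,0.087],[0,0,2,0.09,0.011,-0.0795,0.087],[0,0,3,0.13,0.016,-0.0795,0.087],[0,0,4,0.17,0.021,-0.0795,0.087],[0,0,5,0.21,0.026,-0.0795,0.087],[0,0,6,0.25,0.031,-0.0795,0.087],[0,0,7,0.29,0.036,-0.0795,0.087],[0,0,8,0.33,0.04,-0.0795,0.087],[0,0,9,0.37,0.045,-0.0795,0.087],[0,0,10,0.41,0.05,-0.0795,0.087]],
  ],
)

```text
t: 21.68
eef_pos: [0.5465, -0.1862, 0.1498]
ee_rot: [-3.141, 0.0, -1.732]
force: [1.3, 1.9, 0.1]
width: 0.0871
```

Call:
move_arm(
  deltas=[
    [[0,0,1,0.04,-0.003,0,0.087],[0,0,1.1,0.075,-0.005,0,0.087],[0,0,1.1,0.105,-0.006,0,0.087],[0,0,1.1,0.105,-0.006,0,0.087],[0,0,1.1,0.105,-0.006,0,0.087],[0,0,1.1,0.105,-0.006,0,0.087]],
  ],
)

```text
t: 22.18
eef_pos: [0.5358, -0.289, 0.1493]
ee_rot: [3.141, 0.0, -1.751]
force: [0.2, 0.4, 0.6]
width: 0.0867
```

```bash
python3 -c "
from h import *
rel([.5363,-.2894,.033],np.radians(-100.3))
im,C=grab('wrist')
for c,g in(('green',(.5365,-.2896)),): print(c,discfit(im,C,c,g), proj(C,[*g,.072]))
"
```

```text
turn [ 0.02  0.01 -0.05] shift [ 0.0004 -0.0006  0.1163] t 22.18 pos [ 0.5358 -0.289   0.1493] F [0.2 0.4 0.6] w 0.0867
green (array([ 0.5364, -0.2903]), np.float64(313.3)) [251.15195743 199.28259709]
```

Call:
move_arm(
  deltas=[
    [[0,0,0,0.0002,-0.0006,0.03,0.087],[0,0,0,0.0002,-0.0006,0.07,0.087],[0,0,0,0.0002,-0.0006,0.1,0.087],[0,0,0,0.0002,-0.0006,0.112,0.087],[0,0,0,0.0002,-0.0006,0.116,0.075],[0,0,0,0.0002,-0.0006,0.116,0.065],[0,0,0,0.0002,-0.0006,0.116,0.055],[0,0,0,0.0002,-0.0006,0.116,0.045],[0,0,0,0.0002,-0.0006,0.116,0.04],[0,0,0,0.0002,-0.0006,0.116,0.036],[0,0,0,0.0002,-0.0006,0.116,0.036],[0,0,0,0.0002,-0.0006,0.116,0.036]],
  ],
)

```text
t: 23.23
eef_pos: [0.5368, -0.2893, 0.0341]
ee_rot: [-3.141, -0.0, -1.751]
force: [-0.2, -0.1, 0.1]
width: 0.0396
```

Call:
move_arm(
  deltas=[
    [[0,0,0,0,0,0,0.03],[0,0,0,0,0,0,0.025],[0,0,0,0,0,0,0.02],[0,0,0,0,0,0,0.02],[0,0,0,0,0,0,0.02],[0,0,0,0,0,0,0.02]],
  ],
)

```text
t: 23.73
eef_pos: [0.5367, -0.2893, 0.0336]
ee_rot: [-3.142, -0.0, -1.75]
force: [-0.3, -0.4, 2.0]
width: 0.0297
```

```bash
python3 -c "
from h import *
rel([.5905,.2928,.12],np.radians(-89.2))
"
```

```text
turn [-0.000e+00 -1.000e-02 -1.109e+01] shift [-0.5823  0.051  -0.0864] t 23.73 pos [ 0.5367 -0.2893  0.0336] F [-0.3 -0.4  2. ] w 0.0297
```

Call:
move_arm(
  deltas=[
    [[0,0,0,0,0,-0.015,0.02],[0,0,0,0,0,-0.045,0.02],[0,0,0,0,0,-0.075,0.02],[0,0,0,-0.015,0.001,-0.086,0.02],[0,0,-0.5,-0.05,0.004,-0.086,0.02],[0,0,-1,-0.09,0.008,-0.086,0.02],[0,0,-2,-0.13,0.011,-0.086,0.02],[0,0,-3,-0.17,0.015,-0.086,0.02],[0,0,-4,-0.21,0.018,-0.086,0.02],[0,0,-5,-0.25,0.022,-0.086,0.02],[0,0,-6,-0.29,0.025,-0.086,0.02],[0,0,-7,-0.33,0.029,-0.086,0.02]],
  ],
)

```text
t: 24.73
eef_pos: [0.5667, 0.0426, 0.1194]
ee_rot: [3.141, 0.0, -1.627]
force: [1.4, -0.2, -1.6]
width: 0.0298
```

```bash
python3 -c "
from h import *
rel([.5905,.2928,.12],np.radians(-89.2))
"
```

```text
turn [ 0.01  0.01 -4.05] shift [-0.2511 -0.0095 -0.0006] t 24.73 pos [0.5667 0.0426 0.1194] F [ 1.4 -0.2 -1.6] w 0.0298
```

Call:
move_arm(
  deltas=[
    [[0,0,-1,-0.04,-0.0015,0,0.02],[0,0,-2,-0.08,-0.003,0,0.02],[0,0,-3,-0.12,-0.0045,0,0.02],[0,0,-3.5,-0.16,-0.006,0,0.02],[0,0,-4.1,-0.2,-0.0075,0,0.02],[0,0,-4.1,-0.23,-0.008,0,0.02],[0,0,-4.1,-0.253,-0.009,0,0.02],[0,0,-4.1,-0.253,-0.009,0,0.02],[0,0,-4.1,-0.253,-0.009,0,0.02],[0,0,-4.1,-0.253,-0.009,0,0.02],[0,0,-4.1,-0.253,-0.009,0,0.02]],
  ],
)

```text
t: 25.65
eef_pos: [0.5904, 0.2917, 0.1193]
ee_rot: [3.141, -0.0, -1.558]
force: [0.1, 0.4, -1.0]
width: 0.0297
```

```bash
python3 -c "
from h import *
rel([.5905,.2928,.0255],np.radians(-89.2))
im,C=grab('wrist'); cv2.imwrite('pics/w9.png',im)
for c in('red','yellow'): placed(im,C,c)
print(proj(C,[.59,.2928,.012]).round(1))
"
```

```text
turn [ 0.04 -0.03 -0.04] shift [-0.0012 -0.0002  0.0938] t 25.65 pos [0.5904 0.2917 0.1193] F [ 0.1  0.4 -1. ] w 0.0297
red cap [0.5922 0.1618] [231   9  44  50] spot [0.5921 0.1581] [252.1  43.8] [50.5 70.6] expected px 47.310317118974226
yellow cap [0.5923 0.2257] [231 107  40  40] spot [0.5913 0.2267] [251.9 124.7] [47.8 49.6] expected px 47.310317118974226
[252.3 191.7]
```

View pics/w9.png

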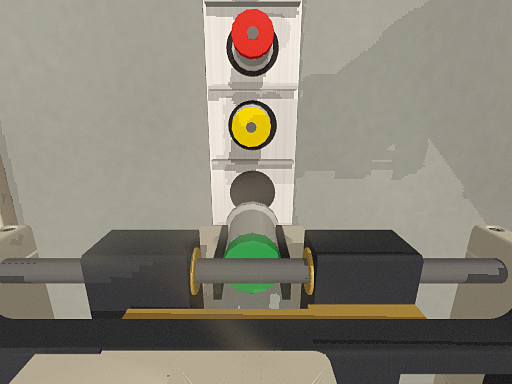

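Call:
move_arm(
  deltas=[
    [[0,0,0,-0.0005,-0.0003,0.02,0.02],[0,0,0,-0.0005,-0.0003,0.05,0.02],[0,0,0,-0.0005,-0.0003,0.075,0.02],[0,0,0,-0.0005,-0.0003,0.087,0.02],[0,0,0,-0.0005,-0.0003,0.091,0.02],[0,0,0,-0.0005,-0.0003,0.093,0.02],[0,0,0,-0.0005,-0.0003,0.094,0.02],[0,0,0,-0.0005,-0.0003,0.0945,0.02],[0,0,0,-0.0005,-0.0003,0.0945,0.02],[0,0,0,-0.0005,-0.0003,0.0945,0.02]],
  ],
)

```text
t: 26.53
eef_pos: [0.5914, 0.2936, 0.0262]
ee_rot: [-3.14, 0.001, -1.557]
force: [-1.0, -0.2, -0.7]
width: 0.0298
```

```bash
python3 -c "
from h import *
rel([.5905,.293,.0252],np.radians(-89.2))
"
```

```text
turn [-0.08  0.06  0.01] shift [0.0006 0.0009 0.001 ] t 26.53 pos [0.5914 0.2936 0.0262] F [-1.  -0.2 -0.7] w 0.0298
```

Call:
move_arm(
  deltas=[
    [[0,0,0,0.0002,0.0005,0.0005,0.02],[0,0,0,0.0002,0.0005,0.0009,0.02],[0,0,0,0.0002,0.0005,0.0009,0.02],[0,0,0,0.0002,0.0005,0.0009,0.032],[0,0,0,0.0002,0.0005,0.0009,0.036],[0,0,0,0.0002,0.0005,0.0009,0.045],[0,0,0,0.0002,0.0005,0.0009,0.06],[0,0,0,0.0002,0.0005,0.0009,0.075],[0,0,0,0.0002,0.0005,0.0009,0.087],[0,0,0,0.0002,0.0005,0.0009,0.087],[0,0,0,0.0002,0.0005,-0.015,0.087],[0,0,0,0.0002,0.0005,-0.045,0.087]],
  ],
)

```text
t: 27.53
eef_pos: [0.5882, 0.2913, 0.0666]
ee_rot: [3.136, -0.004, -1.557]
force: [0.3, 0.4, 0.1]
width: 0.0774
```

Call:
move_arm(
  deltas=[
    [[0,0,0,0,0,-0.04,0.087],[0,0,0,0,0,-0.08,0.087],[0,0,0,0,0,-0.12,0.087],[0,0,0,0,0,-0.16,0.087],[0,0,0,0,0,-0.17,0.087],[0,0,0,0,0,-0.17,0.087],[0,0,0,0,0,-0.17,0.087],[0,0,0,0,0,-0.17,0.087]],
  ],
)

```text
t: 28.2
eef_pos: [0.5898, 0.2927, 0.2389]
ee_rot: [3.14, -0.001, -1.557]
force: [-1.0, -0.2, -0.2]
width: 0.0868
```

```bash
python3 -c "
from h import *
im,C=grab('wrist'); cv2.imwrite('pics/w10.png',im)
for i,c in enumerate(('blue','red','yellow','green')):
  placed(im,C,c); print('  exp',np.round([.592-.001*i,.0948+.066*i],4))
im,C=grab('side'); cv2.imwrite('pics/s10.png',cv2.resize(im[90:380,150:400],None,fx=2,fy=2))
rel([.59,.3,.24],0)
"
```

```text
Traceback (most recent call last):
  File "h.py", line 50, in placed
    b=max(blobs(im,name,200),key=lambda b:b[1]); x,y,w,h=b[2]
ValueError: max() iterable argument is empty
```

View pics/w10.png

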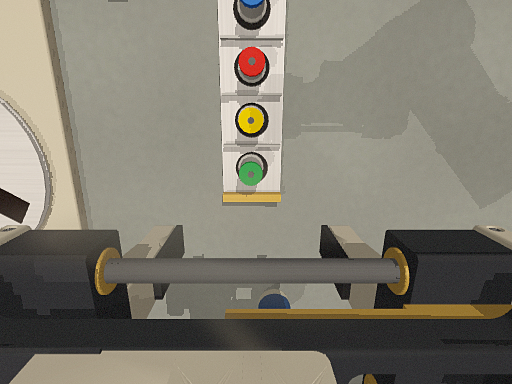

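```bash
python3 -c "
from h import *
im,C=grab('wrist')
for i,c in enumerate(('red','yellow','green'),1):
  placed(im,C,c); print('  exp',np.round([.592-.0005*i,.0948+.066*i],4))
im,C=grab('side'); cv2.imwrite('pics/s10.png',cv2.resize(im[90:380,150:400],None,fx=2,fy=2))
"
```

```text
red cap [0.592  0.1619] [238  47  27  30] spot [0.592  0.1603] [251.2  66.5] [34.4 39.3] expected px 32.640025237701636
  exp [0.5915 0.1608]
yellow cap [0.5922 0.2261] [238 108  25  26] spot [0.5911 0.227 ] [251.1 119.9] [32.8 34.5] expected px 32.640025237701636
  exp [0.591  0.2268]
green cap [0.5919 0.2884] [239 162  23  23] spot [0.5903 0.2941] [251.  168.2] [30.7 33.1] expected px 32.640025237701636
  exp [0.5905 0.2928]
```

View pics/s10.png

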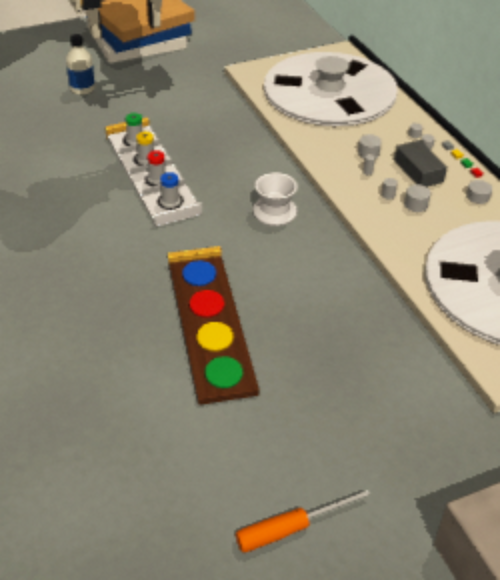

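Call:
move_arm(
  deltas=[
    [[0,0,0,-0.035,0,0.03,0.087],[0,0,0,-0.07,0,0.06,0.087],[0,0,0,-0.08,0,0.07,0.087],[0,0,0,-0.08,0,0.07,0.087],[0,0,0,-0.08,0,0.07,0.087],[0,0,0,-0.08,0,0.07,0.087]],
  ],
)

```text
t: 28.85
eef_pos: [0.5895, 0.3727, 0.1698]
ee_rot: [3.141, -0.001, -1.556]
force: [0.6, -0.7, 1.5]
width: 0.0868
```

```bash
python3 -c "
from h import *
im,C=grab('wrist'); rel([.59,.373,.17],np.radians(-89.2))
for c in ('yellow','green'): placed(im,C,c)
for g in ((.591,.289),(.591,.293)): print(proj(C,[*g,.012]),proj(C,[*g,.064]))
cv2.imwrite('pics/w11.png',cv2.resize(im[0:230,170:340],None,fx=2.5,fy=2.5))
"
```

```text
turn [-0.04  0.01  0.  ] shift [-0.0004 -0.0002  0.0007] t 28.9 pos [0.5898 0.3726 0.1707] F [-0.  -0.   0.5] w 0.0867
yellow cap [0.5924 0.2257] [234   6  35  42] spot [0.5876 0.2155] [256.   29.7] [46.3 79.8] expected px 39.73344512446592
green cap [0.5917 0.2903] [235  89  33  34] spot [0.5904 0.2929] [252.1 108.6] [40.5 43.1] expected px 39.73344512446592
[251.59938077 104.8775484 ] [251.69899923 103.83350704]
[251.54491925 108.67175954] [251.6333347  108.38123699]
```

View pics/w11.png

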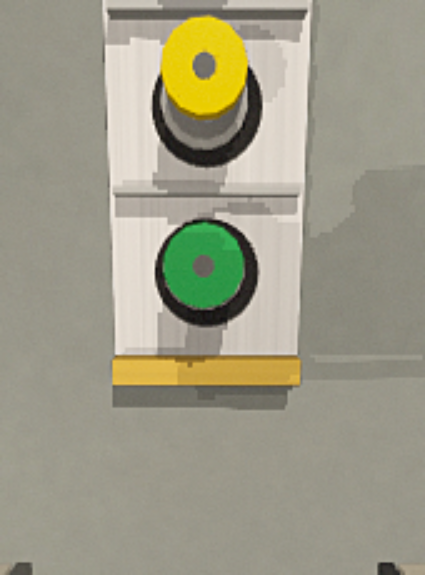

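Call:
move_arm(
  deltas=[
    [[0,0,0,0.03,0,0,0.087],[0,0,0,0.065,0,0,0.087],[0,0,0,0.082,0,0.01,0.087],[0,0,0,0.082,0,0.04,0.087],[0,0,0,0.082,0,0.08,0.087],[0,0,0,0.082,0,0.115,0.087],[0,0,0,0.082,0,0.135,0.087],[0,0,0,0.082,0,0.144,0.075],[0,0,0,0.082,0,0.145,0.065],[0,0,0,0.082,0,0.145,0.055],[0,0,0,0.082,0,0.145,0.045],[0,0,0,0.082,0,0.145,0.04]],
  ],
)

```text
t: 29.9
eef_pos: [0.5916, 0.2919, 0.0273]
ee_rot: [-3.139, 0.002, -1.557]
force: [0.7, -0.2, 0.6]
width: 0.0593
```

Call:
move_arm(
  deltas=[
    [[0,0,0,0,0,0,0.036],[0,0,0,0,0,0,0.036],[0,0,0,0,0,0,0.03],[0,0,0,0,0,0,0.025],[0,0,0,0,0,0,0.02],[0,0,0,0,0,0,0.02],[0,0,0,0,0,0,0.02],[0,0,0,0,0,0,0.02],[0,0,0,0,0,0,0.02]],
  ],
)

```text
t: 30.65
eef_pos: [0.5906, 0.2911, 0.0253]
ee_rot: [-3.141, 0.0, -1.557]
force: [-0.6, -0.1, 3.3]
width: 0.0296
```

```bash
python3 -c "
from h import *
rel([.591,.2905,.0255],np.radians(-89.2))"
```

```text
turn [-0.02  0.01  0.01] shift [ 0.0006 -0.0004 -0.0002] t 30.65 pos [0.5906 0.2911 0.0253] F [-0.6 -0.1  3.3] w 0.0296
```

Call:
move_arm(
  deltas=[
    [[0,0,0,0,0,-0.002,0.02],[0,0,0,-0.001,0,-0.003,0.02],[0,0,0,-0.0027,0,-0.003,0.02],[0,0,0,-0.0027,0,-0.002,0.02],[0,0,0,-0.0027,0,-0.0005,0.02],[0,0,0,-0.0027,0,0,0.02],[0,0,0,-0.0027,0,0,0.02],[0,0,0,-0.0027,0,0,0.02]],
  ],
)

```text
t: 31.32
eef_pos: [0.5904, 0.2938, 0.0252]
ee_rot: [-3.141, 0.0, -1.557]
force: [-1.3, -0.1, 4.3]
width: 0.0299
```

Call:
move_arm(
  deltas=[
    [[0,0,0,0,0,0,0.032],[0,0,0,0,0,0,0.036],[0,0,0,0,0,0,0.045],[0,0,0,0,0,0,0.06],[0,0,0,0,0,0,0.075],[0,0,0,0,0,0,0.087],[0,0,0,0,0,0,0.087],[0,0,0,0,0,0,0.087],[0,0,0,0,0,-0.02,0.087],[0,0,0,0,0,-0.06,0.087],[0,0,0,0,0,-0.1,0.087],[0,0,0,0,0,-0.14,0.087]],
  ],
)

```text
t: 32.32
eef_pos: [0.5901, 0.2933, 0.1664]
ee_rot: [3.141, -0.001, -1.557]
force: [1.2, 1.0, 0.5]
width: 0.0865
```

Call:
move_arm(
  deltas=[
    [[0,0,0,-0.04,0,-0.005,0.087],[0,0,0,-0.08,0,-0.005,0.087],[0,0,0,-0.08,0,-0.005,0.087],[0,0,0,-0.08,0,-0.005,0.087],[0,0,0,-0.08,0,-0.005,0.087],[0,0,0,-0.08,0,-0.005,0.087]],
  ],
)

```text
t: 32.82
eef_pos: [0.5891, 0.3728, 0.1696]
ee_rot: [3.141, -0.001, -1.557]
force: [-1.1, 0.1, 0.5]
width: 0.087
```

```bash
python3 -c "
from h import *
im,C=grab('wrist'); rel([.59,.373,.17],np.radians(-89.2))
for c in ('yellow','green'): placed(im,C,c)
cv2.imwrite('pics/w12.png',cv2.resize(im[0:230,170:340],None,fx=2.5,fy=2.5))
"
```

```text
turn [ 0.03 -0.03 -0.03] shift [-0.0003 -0.0007 -0.0002] t 32.87 pos [0.5893 0.3727 0.1698] F [-0.1 -0.3 -0.8] w 0.0871
yellow cap [0.5923 0.2256] [234   6  35  42] spot [0.5907 0.2211] [252.4  35.5] [43.4 71.8] expected px 39.76134695256915
green cap [0.5909 0.2932] [236  92  32  34] spot [0.5903 0.2928] [251.8 108.4] [40.7 43. ] expected px 39.76134695256915
```

View pics/w12.png

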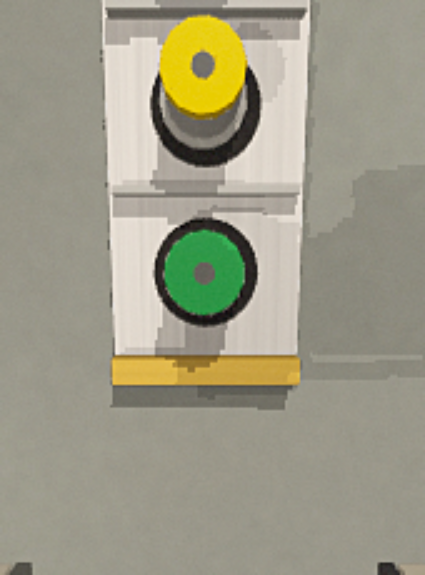

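```bash
python3 -c "
from station import arm
print(arm.job_done())"
```

```text
the job is handed in; nothing more can be done
None
```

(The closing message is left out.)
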